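# Reset a guarded over-temperature cut-out

## Robot

A 7-joint arm with a two-finger parallel gripper is mounted at the origin on a cart in front of the work surface, level with it; the furniture and walls round the work are solid. World frame = base frame: x ahead of the robot, y to its left, z up, the work surface at z = 0. Lengths are in m, angles in rad, forces in N, time in s.
With the tool pointing down it reaches from about 0.4 to 0.925 m from the base axis. Payload 4.1 kg.
Tool frame: the origin (TCP) lies between the finger pads; the fingertips stand bot.tip_reach ahead of it and the grasp point (between the pads) lies 6 mm ahead of it (bot.tip_reach is the distance from the TCP to the fingertips, in m); z points along the fingers, x is the direction in which the jaws open and shut, and the axes are right-handed (so a half turn about z gives the same grasp; the last joint's range is limited). The gripper opens to 85 mm and grips with 20 to 120 N. Pads are 22 mm wide; open, the fingers measure 114 mm over their backs; the gripper's body (76 mm by 85 mm) begins 54 mm behind the grasp point. The pads swing forward as they close: fully open they stand 13 mm farther back than shut.
Start: joints at [-1.341, 0.398, 0.045, 1.537, -0.019, 1.207, -0.051], TCP at [0.21, 0.615, 0.256] pointing down, gripper open.
Joint ranges: [-2.82, 2.82], [-0.49, 2.23], [-1.37, 1.46], [0, 2.46], [-1.36, 4.5], [0.23, 2], [-2.94, 2.94]. Speed limits (rad/s): [2.57, 2.57, 3.14, 3.14, 3.14, 3.14, 3.14].

## Interface

Orientations are given as [roll, pitch, yaw] about the fixed x, y, z axes, in that order (R = Rz(yaw) Ry(pitch) Rx(roll)).
In Python, from bench import bot, vision, workorder gives the robot as it stands. The module is installed in compiled form; this text tells all that it offers.
- The arm moves only by the tool send_rows, never from a script. Its argument "series" is a list of rows, each a list of 3 entries, a list of its own where there are three numbers: the gripper command: -1 is shut, 1 is fully open, values between are in proportion, then the shift along the tool's x, y, z in units of 40 mm (1.0 is 40 mm), then the turn, a rotation vector about the tool's x, y, z in units of 6 degrees (1.0 is 6 degrees). A call has 1 to 12 rows; each row shifts and turns the pose as measured when the row begins, along the tool's axes as they then stand; what a row does not reach is not made up. A row lasts 1/12 s, in which the tool goes at most 41.7 mm and 7.16 degrees, less where a joint would pass 70% of its speed; a pose out of reach is approached as far as the arm can. A call is refused whole if a number of a shift passes 1 or a number of a turn 1, either way. A call with a gripper value outside its range is refused whole. The fingers move at their own pace and stop on an object; "newtons" is the grip in N (left out, the last holds). Time passes only in rows, so rows that do not move let the fingers close. It gives the time, the measured TCP pose, the force and the opening at its end, in the units of the state.
- bot.read_state(): the state, without advancing time (a new reading comes with each control period).
- vision.capture(name): name is "side" or "top"; returns a dict with "color" (480x640x3 uint8, blue, green, red), "depth" (480x640 float32, m along the optical axis (not along the pixel's ray), 0 where there is no reading), "mtx" (3x3 intrinsics, pixels), "R" (3x3) and "t" (3): a world point X has camera coordinates R X + t. Camera axes: x right, y down, z forward; pixel columns grow to the right and rows downward; lengths in m; the calibration is good to about 2 mm. A picture is of the moment at which its call begins.
- workorder.close_job(): hands the job in, once; it reports no verdict.
The state is a dict: "clock": time; "joint_pos": joint angles; "qvel": joint speeds; "tau": joint torques, N m; "eef_pos": TCP position; "orientation": TCP orientation; "contact_force": force on the tool from outside, world axes, zero at the start; "torque": the same for the moment, N m; "finger_gap": opening from 0.0 (shut) to 1.0 (fully open).
Only numpy, scipy, OpenCV 4.12 (cv2) and the standard library are available. Lean on these libraries where they do the work, as an engineer would, in place of code of your own. Each camera call takes 0.05 s, during which the arm holds its last target. There are 200 camera calls.

## Task

The bath's over-temperature cut-out has to be set up for the next run: lift its clear spring-shut cover by the tab right up until the stay drops into its pocket, lower the cover gently onto the stay and let go so that it stays propped open. Then push the lock knob in, turn it clockwise to the long arrow mark and let it spring out again so that it locks there; do not force the knob against its lock or ram it in, leave the things standing around where they are, and leave the cover propped for the reading to be checked.

Things in the scene. Friction and masses are not known exactly. Their poses are not given: they have to be found in the camera images.
- cutout: the cut-out: a low grey bench case 215 (x) x 165 (y) x 65 mm, fixed in place; origin at the centre of its underside, x axis to its back (hinge side), z up. A flat white panel is its top. A clear hood (160 mm long, 136 wide, 50 high, 3 mm sheet, hinged at the back) covers the panel when shut
- cover_hinge (a point): centre of the cover's hinge axis, which lies along the case's y axis at the back edge of the panel, 90 mm behind the case's origin and 65 mm up; it does not move
- cover_tab (a point): centre of the grip tab, which moves with the cover: a grey ribbed block 22 mm wide (case y), 14 thick, 26 long, sticking out of the hood's front wall: to the front when shut (then 175 mm in front of the hinge axis and 34 mm above it), nearly straight up when open. The fingers have free room at both its ends (y), and may let it turn between them
- cover (a joint): opening angle of the cover (rad): 0 shut, 1.60 fully open at its stop. A spring of 0.16 to 0.29 N m closes it from every angle if let go unpropped. The drop stay falls into its pocket by itself when the cover passes about 1.53; lowered from there the cover comes to rest on the stay at about 1.45
- stay (a joint): angle of the drop stay, an 85 mm steel rod pivoted inside the hood's left wall (rad, relative to the cover): 0 along the cover; 2.2 when it carries the cover. Its foot trails along a rail on the panel as the cover rises; near full opening stay minus cover is 0.65 while the foot is on the rail and 0.75 once it is down in the pocket
- stay_pocket (a point): the pocket at the left edge of the panel (behind the end of the 6 mm high rail) where the stay's foot stands; panel height, does not move
- lock_ring: fixed ring in the panel; origin on the knob's vertical axis at the panel surface, 95 mm in front of the hinge axis; axes as the case's. The knob above it: a black bar 44 mm long, 14 thick, 22 tall, standing on a round skirt of 52 mm diameter, 5 mm thick; a white line at one end of the bar is the pointer. Teeth hidden below the panel lock it
- long_mark (a point): the long arrow-ended mark on the panel, point 45 mm from the knob's axis (the other eight marks are short); seen from above it lies 40 degrees clockwise from the direction from the knob to the case's front
- knob_turn (a joint): angle of the knob (rad), growing clockwise seen from above. Nine locking positions, 0.4363 apart, from 0 to 3.491; the long mark is at 2.182. It starts at 0.873, 1.309 or 1.745. At value q the pointer looks along (cos a, sin a) in the case's x, y with a = 4.625 - q. Let out within half a step of a position, the knob centres itself there
- knob_seat (a point): fixed point on the knob's axis 10 mm above the panel. The knob is pushed down here: its cap first slides down the shaft (1 to 2 N) by a play of 0 to 8 mm that is not known and must be felt; then the spring takes 2.5 N at first, the lock is free from 9 N (4.2 mm) and the bottom comes at 10 N (5.2 mm); beyond, the push goes into the lock. Out, the skirt's upper face is 13 to 21 mm above the panel
- indicator_bottle_mid (a point): indicator bottle (36 mm diameter, 76 tall) to the left of the case, 20 mm above its foot; leave alone
- beaker_mid (a point): 100 ml beaker (53 mm diameter, 69 tall) to the right of the case, 20 mm above its foot; leave alone
- petri_dish_mid (a point): petri dish (57 mm diameter, 15 tall) at the right front of the case, point 20 mm above its foot; leave alone
- marker_mid (a point): felt marker (135 mm long) lying on the worktop; leave alone
- tips_mid (a point): tip box (74 x 117 x 62 mm) on the right; leave alone
- timer_mid (a point): bench timer (50 x 76 x 24 mm) on the left; leave alone

How it is judged:
On the way, in this order (a step that is already met when the one before it is completed fails the run):
1. the cover stands propped on its stay, let go (value of joint cover between 1.38 and 1.52 rad and value of joint stay above 2.15 rad and contact force between the fingers and anything else below 0.2 N), for 0.5 s.
2. under the propped cover the knob is turned to the long mark (value of joint cover between 1.38 and 1.52 rad and value of joint stay above 2.15 rad and value of joint knob_turn between 2.09 and 2.275 rad), for 0.1 s.
At the end, for the whole second after the job is handed in: The cover stands on its stay, 1.38 to 1.52 rad open with the stay in its pocket and at rest; the knob stands at the long mark (2.12 to 2.245 rad) and is sprung out with its lock pin back between the teeth (spindle pushed in by less than 1.3 mm) (value of joint cover between 1.38 and 1.52 rad and value of joint stay above 2.15 rad and value of joint knob_turn between 2.12 and 2.245 rad and z of lock_pin in the frame of lock_ring above -0.0183 m and velocity of joint cover between -0.05 and 0.05 rad/s); the robot touches nothing.
It fails at once if the knob's lock is forced: more than 10 N on its teeth or thrust face (turned while locked, or rammed in) (contact force between lock_ring and anything else above 10 N).
It fails at once if the cover slams shut (closing faster than 3 rad/s) (velocity of joint cover below -3 rad/s).
It fails at once if a thing standing around is moved by more than 30 mm (distance of any of indicator_bottle_mid, beaker_mid, petri_dish_mid, marker_mid, tips_mid, timer_mid from where it was at the start of the episode above 0.03 m).
It also fails if it takes over 67 s, if anything falls off the work surface, if the arm or the gripper's body presses on something with over 40 N, if the wrist force passes 120 N, or if a joint passes its speed limit or range.

## Working session

There is one attempt and no reset: what is moved stays moved. The work goes in short steps, Python scripts to look and compute and a tool call to move; the robot and the scene stay as the last step left them, time stands still between calls to the robot, and variables do not carry over. Pictures are saved under pics/ and viewed, about 8 in all and at most 12, crops included, and the job is handed in when it is done.

Besides the shell and the picture viewer there is one more tool, called after ">>>" by a JSON object that holds its "fn" and its "kwargs", one argument or row to a line. send_rows: Moves the arm, as the interface text tells. Its arguments: {"type":"object","properties":{"series":{"type":"array","items":{"type":"array"}},"newtons":{"type":"number"}},"required":["series"]}

```bash
mkdir -p pics; python3 - <<'E'
from bench import bot, vision
import cv2,numpy as np
print(bot.read_state(), bot.tip_reach)
for n in("side","top"):
    c=vision.capture(n); cv2.imwrite(f"pics/{n}0.png",c["color"]); np.savez(f"{n}0.npz",**c)
    print(n,c["mtx"].tolist(),(-c["R"].T@c["t"]).round(3),c["R"].round(3).tolist())
E
```

```text
{'clock': 0.0, 'joint_pos': array([-1.34097591,  0.39917322,  0.04502355,  1.5379153 , -0.01869914,
        1.20690235, -0.05071296]), 'qvel': array([ 0.00163946, -0.00022344, -0.00067784,  0.00044293, -0.00180591,
        0.00039028, -0.00029764]), 'tau': array([-2.62074363e-04, -4.75118995e+01,  1.36442531e+00, -2.54232985e+01,
        1.15737642e-02,  9.17189143e-03, -1.11349155e-05]), 'eef_pos': array([0.20967946, 0.6146133 , 0.25525965]), 'orientation': array([3.14146017e+00, 1.97245412e-03, 1.24208411e+00]), 'contact_force': array([-0.37566207,  0.27712217, -0.33870426]), 'torque': array([-0.06385382, -0.06848901,  0.05444405]), 'finger_gap': 1.0025427272161334} 0.025
side [[452.47705389180544, 0.0, 314.30606669695743], [0.0, 452.47705389180544, 251.0279708868255], [0.0, 0.0, 1.0]] [0.463 0.871 0.496] [[-0.997, -0.078, 0.007], [-0.04, 0.433, -0.9], [0.068, -0.898, -0.435]]
top [[542.8389192339065, 0.0, 315.26883427980044], [0.0, 542.8389192339065, 246.5136738765588], [0.0, 0.0, 1.0]] [0.419 0.032 1.174] [[-0.023, -1.0, 0.001], [-0.996, 0.023, -0.091], [0.091, -0.003, -0.996]]
```

View pics/top0.png

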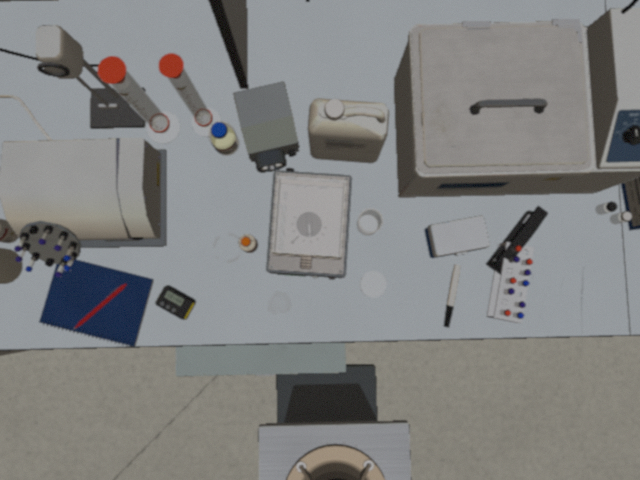

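View pics/side0.png

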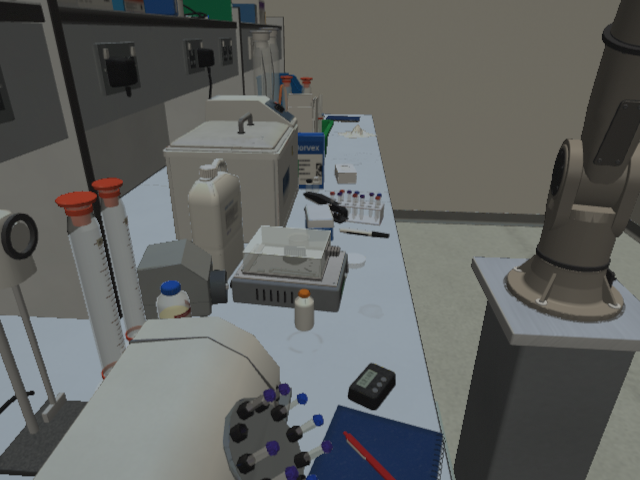

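The top view shows the cut-out at (310,225): knob at (308,224), tab at (306,262), case corners about (268,273), (346,276), (352,173), (275,171). The bottle is at (247,243), the beaker at (369,221) and the petri dish at (373,284).

```bash
cat > h.py <<'E'
import numpy as np,cv2
from scipy.spatial.transform import Rotation as Ro
def ray(c,u,v,z):
    d=c["R"].T@np.linalg.inv(c["mtx"])@np.array([u,v,1.]); o=-c["R"].T@c["t"]
    return o+d*(z-o[2])/d[2]
def proj(c,X):
    p=c["mtx"]@(c["R"]@np.asarray(X)+c["t"]); return p[:2]/p[2]
E
python3 - <<'E'
from h import *
c=dict(np.load("top0.npz")); s=dict(np.load("side0.npz"))
im=c["color"][160:290,235:395]; cv2.imwrite("pics/ctop.png",cv2.resize(im,None,fx=4.6,fy=4.6,interpolation=cv2.INTER_CUBIC))
d=c["depth"]
# points by depth: world map
v,u=np.mgrid[0:480,0:640]; 
P=np.stack([u,v,np.ones_like(u)],-1)@np.linalg.inv(c["mtx"]).T*d[...,None]
W=(P-c["t"])@c["R"]
z=W[...,2]
roi=np.zeros(z.shape,bool); roi[155:290,260:360]=1
for lo,hi in((.05,.2),(.055,.075),(.075,.095),(.095,.13)):
    m=(roi&(z>lo)&(z<hi)&(d>0)).astype(np.uint8)
    n,l,st,ce=cv2.connectedComponentsWithStats(m); i=1+np.argmax(st[1:,4])
    q=W[l==i]; r=cv2.minAreaRect((q[:,:2]*1000).astype(np.float32)); print(lo,hi,st[i],r,q[:,2].mean())
hsv=cv2.cvtColor(c["color"],cv2.COLOR_BGR2HSV)
for (a,b) in((308,224),(306,262),(306,270),(330,190),(247,243),(369,221),(373,284)): print(a,b,W[b,a].round(3),c["color"][b,a],ray(c,a,b,.08).round(3))
E
```

```text
0.05 0.2 [ 266  170   86  108 8096] ((571.1873168945312, 40.396514892578125), (165.30162048339844, 215.4788818359375), 84.6875) 0.09756082082962331
0.055 0.075 [ 266  170   86  107 2388] ((570.7355346679688, 40.06768798828125), (164.3482208251953, 214.4146728515625), 84.71687316894531) 0.06267084119147939
0.075 0.095 [261 155  19  11 124] ((702.3118286132812, 117.69979858398438), (22.187467575073242, 35.344703674316406), 6.048781394958496) 0.07793471952044133
0.095 0.13 [ 272  175   74   94 5523] ((564.8980102539062, 40.90190505981445), (136.0595703125, 181.1592559814453), 84.79131317138672) 0.11387352747582384
308 224 [0.561 0.042 0.112] [141 140 143] [0.565 0.042 0.08 ]
306 262 [0.487 0.048 0.106] [101 110 115] [0.488 0.048 0.08 ]
306 270 [0.473 0.049 0.063] [135 136 140] [0.472 0.048 0.08 ]
330 190 [ 0.628 -0.003  0.114] [164 164 167] [ 0.634 -0.004  0.08 ]
247 243 [0.53  0.167 0.078] [ 17  83 155] [0.53  0.167 0.08 ]
369 221 [ 0.58  -0.09  -0.003] [162 160 158] [ 0.569 -0.082  0.08 ]
373 284 [ 0.442 -0.092  0.017] [164 161 160] [ 0.441 -0.086  0.08 ]
```

View pics/ctop.png

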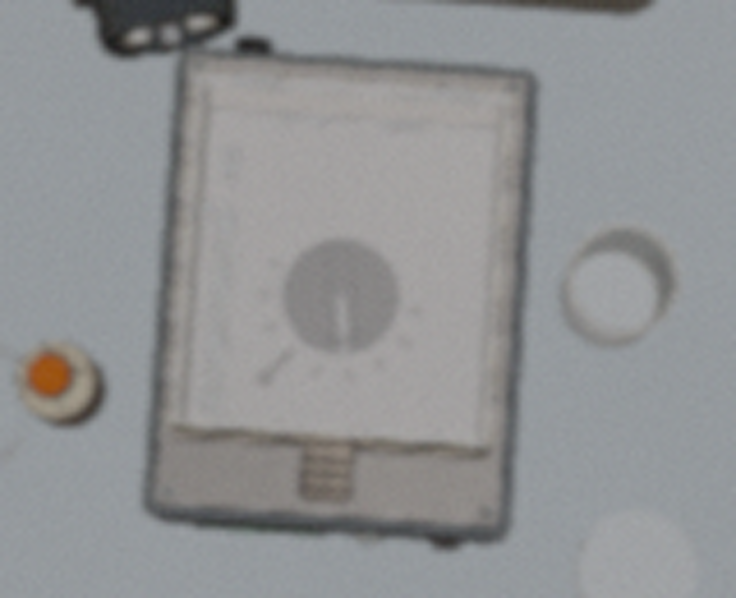

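Case centre is (0.571, 0.040), yaw -5.3°, and the rectangle is 215×165 as given. The tab lies at (0.487, 0.048) with its top at 0.106, as predicted. The pointer looks about 190° in case axes, so q is about 1.309 and the long mark is 50° clockwise. I'm moving above the tab.

>>> {"fn": "send_rows", "kwargs": {
  "series": [
    [0.2,[0,0,0],[0,0,-0.75]],
    [0.2,[0,0,0],[0,0,-0.75]],
    [0.2,[0,0,0],[0,0,-0.75]],
    [0.2,[-0.75,0.45,0],[0,0,0]],
    [0.2,[-0.75,0.45,0],[0,0,0]],
    [0.2,[-0.75,0.45,0],[0,0,0]],
    [0.2,[-0.75,0.45,0],[0,0,0]],
    [0.2,[-0.75,0.45,0],[0,0,0]],
    [0.2,[-0.75,0.45,0],[0,0,0]],
    [0.2,[-0.75,0.45,0],[0,0,0]],
    [0.2,[-0.75,0.45,0],[0,0,0]],
    [0.2,[-0.75,0.45,0],[0,0,0]]
  ],
  "newtons": 20
}}

```text
clock: 1.1
eef_pos: [0.3467, 0.3263, 0.2478]
orientation: [-3.132, 0.009, 1.509]
contact_force: [1.4, -0.3, -0.3]
finger_gap: 0.6
```

```bash
cat >> h.py <<'E'
C=np.array([.571,.0404,0]); yaw=-.0925
Rc=Ro.from_euler('z',yaw).as_matrix()
def toT(target,yawT=None):
    "remaining shift to target TCP (world) in tool units, and pose in case frame"
    from bench import bot
    s=bot.read_state(); R=Ro.from_euler('xyz',s["orientation"]).as_matrix()
    e=(np.asarray(target)-s["eef_pos"])
    rel=Rc.T@R; ang=np.degrees(np.arctan2(rel[1,0],rel[0,0]))
    print("t",s["clock"],"tool mm",(R.T@e*1000).round(1),"units",(R.T@e/.04).round(2),"case pos",(Rc.T@(s["eef_pos"]-C)*1000).round(1),"toolx deg in case",ang.round(1),"zdir",R[:,2].round(3),"F case",(Rc.T@s["contact_force"]).round(2),"gap",round(s["finger_gap"],3))
def case(x,y,z): return C+Rc@np.array([x,y,z])
E
python3 -c "
from h import *
toT(case(-.0875,0,.112))"
```

```text
t 1.1 tool mm [-267.6  155.4  136.7] units [-6.69  3.89  3.42] case pos [-249.7  263.9  247.8] toolx deg in case 91.7 zdir [-0.01  -0.008 -1.   ] F case [ 1.42 -0.13 -0.27] gap 0.6
```

>>> {"fn": "send_rows", "kwargs": {
  "series": [
    [0.2,[-0.75,0.45,0],[0,0,0.3]],
    [0.2,[-0.75,0.45,0],[0,0,0]],
    [0.2,[-0.75,0.45,0],[0,0,0]],
    [0.2,[-0.75,0.45,0],[0,0,0]],
    [0.2,[-0.75,0.43,0],[0,0,0]],
    [0.2,[-0.75,0.43,0],[0,0,0]],
    [0.2,[-0.75,0.43,0.3],[0,0,0]],
    [0.2,[-0.75,0.43,0.4],[0,0,0]],
    [0.2,[-0.5,0.3,0.5],[0,0,0]],
    [0.2,[0,0,0.5],[0,0,0]],
    [0.2,[0,0,0],[0,0,0]]
  ]
}}

```text
clock: 2.02
eef_pos: [0.4797, 0.0276, 0.1787]
orientation: [-3.137, 0.01, 1.462]
contact_force: [0.1, 0.6, -0.8]
finger_gap: 0.602
```

```bash
python3 -c "
from h import *
toT(case(-.0875,0,.112))"
```

```text
t 2.0167 tool mm [21.9  2.2 66.5] units [0.55 0.05 1.66] case pos [-89.7 -21.2 178.7] toolx deg in case 89.1 zdir [-0.005 -0.01  -1.   ] F case [ 0.05  0.61 -0.83] gap 0.602
```

>>> {"fn": "send_rows", "kwargs": {
  "series": [
    [0.2,[0.3,0.05,0],[0,0,-0.1]],
    [0.2,[0.25,0,0.2],[0,0,0]],
    [0.2,[0,0,0.3],[0,0,0]],
    [0.2,[0,0,0.3],[0,0,0]],
    [0.2,[0,0,0.3],[0,0,0]],
    [0.2,[0,0,0],[0,0,0]]
  ]
}}

```text
clock: 2.52
eef_pos: [0.486, 0.0613, 0.1355]
orientation: [3.141, 0.004, 1.486]
contact_force: [-0.5, 0.1, -0.7]
finger_gap: 0.6
```

```bash
python3 -c "
from h import *
from bench import vision
toT(case(-.0875,0,.112))
c=vision.capture('top');s=vision.capture('side')
a=c['color'][170:290,250:370];b=s['color'][180:330,200:380]
cv2.imwrite('pics/g1.png',np.hstack([cv2.resize(a,(400,400),interpolation=2),cv2.resize(b,(400,400),interpolation=2)]))"
```

```text
t 2.5167 tool mm [-12.8  -1.1  23.5] units [-0.32 -0.03  0.59] case pos [-86.5  12.9 135.5] toolx deg in case 90.4 zdir [-0.    -0.004 -1.   ] F case [-0.48  0.04 -0.72] gap 0.6
```

View pics/g1.png

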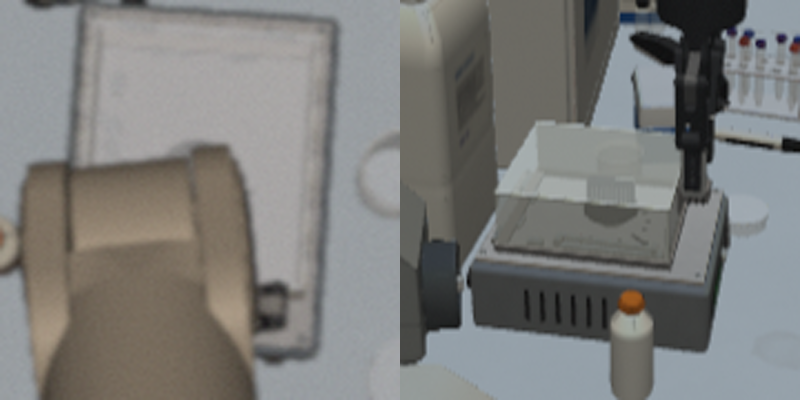

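The side crop shows the fingers just in front of the hood wall at about (695,190), with room to it. I'm correcting sideways, then going down.

>>> {"fn": "send_rows", "kwargs": {
  "series": [
    [0.2,[-0.12,0,0],[0,0,0]],
    [0.2,[-0.1,0,0],[0,0,0]],
    [0.2,[0,0,0],[0,0,0]],
    [0.2,[0,0,0],[0,0,0]],
    [0.2,[0,0,0.15],[0,0,0]],
    [0.2,[0,0,0.15],[0,0,0]],
    [0.2,[0,0,0.1],[0,0,0]],
    [0.2,[0,0,0],[0,0,0]],
    [0.2,[0,0,0],[0,0,0]]
  ]
}}

```text
clock: 3.37
eef_pos: [0.4891, 0.0532, 0.1234]
orientation: [3.132, -0.001, 1.487]
contact_force: [0.7, -0.7, 0.4]
finger_gap: 0.597
```

```bash
python3 -c "
from h import *
toT(case(-.0875,0,.112))"
```

```text
t 3.3667 tool mm [-5.2 -5.  11.3] units [-0.13 -0.12  0.28] case pos [-82.7   5.2 123.4] toolx deg in case 90.5 zdir [ 0.01 -0.   -1.  ] F case [ 0.75 -0.67  0.36] gap 0.597
```

>>> {"fn": "send_rows", "kwargs": {
  "series": [
    [0.2,[-0.1,-0.12,0],[0,0,0]],
    [0.2,[-0.05,0,0],[0,0,0]],
    [0.2,[0,0,0.1],[0,0,0]],
    [0.2,[0,0,0.1],[0,0,0]],
    [0.2,[0,0,0.1],[0,0,0]],
    [0.2,[0,0,0],[0,0,0]]
  ]
}}

```text
clock: 3.87
eef_pos: [0.4831, 0.0469, 0.11]
orientation: [3.132, -0.001, 1.487]
contact_force: [-0.4, 0.7, -0.3]
finger_gap: 0.6
```

```bash
python3 -c "
from h import *
toT(case(-.0875,0,.112))"
```

```text
t 3.8667 tool mm [ 1.7  0.6 -2. ] units [ 0.04  0.02 -0.05] case pos [-88.1  -1.7 110. ] toolx deg in case 90.5 zdir [ 0.009 -0.    -1.   ] F case [-0.46  0.68 -0.28] gap 0.6
```

Good. Closing at 20 N.

>>> {"fn": "send_rows", "kwargs": {
  "series": [
    [-0.2,[0,0,0],[0,0,0]],
    [-0.6,[0,0,0],[0,0,0]],
    [-1,[0,0,0],[0,0,0]],
    [-1,[0,0,0],[0,0,0]],
    [-1,[0,0,0],[0,0,0]],
    [-1,[0,0,0],[0,0,0]],
    [-1,[0,0,0],[0,0,0]]
  ],
  "newtons": 20
}}

```text
clock: 4.45
eef_pos: [0.4832, 0.0496, 0.11]
orientation: [3.133, -0.004, 1.486]
contact_force: [-0.4, 0.6, 0.2]
finger_gap: 0.252
```

```bash
cat >> h.py <<'E'
def arc(th0=None,off=None):
    "TCP relative to tab: off = (x,z) in case at grip; print present angle est."
    from bench import bot
    s=bot.read_state(); p=Rc.T@(s["eef_pos"]-C)
    x,z=p[0]-.09,p[2]-.065
    return x,z
E
python3 -c "
from h import *
toT(case(-.0875,0,.112))
c,x,z=0,-.175,.034
for th in np.arange(0,1.61,.1):
    X=-.175*np.cos(th)+.034*np.sin(th);Z=.175*np.sin(th)+.034*np.cos(th)
    print(round(th,2),'tab dx dz mm',round((X+.175)*1e3,1),round((Z-.034)*1e3,1),'units',round((X+.175)/.04,2),round((Z-.034)/.04,2))"
```

```text
t 4.45 tool mm [-1.1  0.7 -1.9] units [-0.03  0.02 -0.05] case pos [-88.2   1.1 110. ] toolx deg in case 90.5 zdir [ 0.009  0.003 -1.   ] F case [-0.42  0.59  0.21] gap 0.252
0.0 tab dx dz mm 0.0 0.0 units 0.0 0.0
0.1 tab dx dz mm 4.3 17.3 units 0.11 0.43
0.2 tab dx dz mm 10.2 34.1 units 0.26 0.85
0.3 tab dx dz mm 17.9 50.2 units 0.45 1.25
0.4 tab dx dz mm 27.1 65.5 units 0.68 1.64
0.5 tab dx dz mm 37.7 79.7 units 0.94 1.99
0.6 tab dx dz mm 49.8 92.9 units 1.24 2.32
0.7 tab dx dz mm 63.1 104.7 units 1.58 2.62
0.8 tab dx dz mm 77.5 115.2 units 1.94 2.88
0.9 tab dx dz mm 92.9 124.2 units 2.32 3.11
1.0 tab dx dz mm 109.1 131.6 units 2.73 3.29
1.1 tab dx dz mm 125.9 137.4 units 3.15 3.43
1.2 tab dx dz mm 143.3 141.4 units 3.58 3.54
1.3 tab dx dz mm 160.9 143.7 units 4.02 3.59
1.4 tab dx dz mm 178.8 144.2 units 4.47 3.61
1.5 tab dx dz mm 196.5 143.0 units 4.91 3.57
1.6 tab dx dz mm 214.1 139.9 units 5.35 3.5
```

>>> {"fn": "send_rows", "kwargs": {
  "series": [
    [-1,[0,0.05,-0.21],[0,0,0]],
    [-1,[0,0.06,-0.21],[0,0,0]],
    [-1,[0,0.07,-0.21],[0,0,0]],
    [-1,[0,0.08,-0.21],[0,0,0]],
    [-1,[0,0.09,-0.2],[0,0,0]],
    [-1,[0,0.1,-0.2],[0,0,0]],
    [-1,[0,0.11,-0.2],[0,0,0]],
    [-1,[0,0.12,-0.19],[0,0,0]]
  ]
}}

```text
clock: 5.12
eef_pos: [0.5127, 0.0469, 0.1807]
orientation: [3.13, -0.004, 1.486]
contact_force: [3.8, 0.3, -5.9]
finger_gap: 0.254
```

```bash
cat >> h.py <<'E'
def prog(x0=-.0882,z0=.110):
    from bench import bot
    s=bot.read_state(); p=Rc.T@(s["eef_pos"]-C)
    X=p[0]-x0-.175; Z=p[2]-z0+.034
    r=np.hypot(X,Z); th=(np.arctan2(Z,-X)-np.arctan2(.034,.175))
    toT(s["eef_pos"]); print("theta",th.round(3),"r err mm",((r-np.hypot(.175,.034))*1e3).round(1))
    R=Ro.from_euler('xyz',s["orientation"]).as_matrix()
    for t in np.append(np.arange(np.ceil(th*10+.01)/10,1.5,.1),[1.45,1.5,1.54,1.57]):
        T=case(x0-0+(-.175*np.cos(t)+.034*np.sin(t)+.175),0,z0+.175*np.sin(t)+.034*np.cos(t)-.034)
        print(round(t,2),(R.T@(T-s["eef_pos"])/.04).round(2))
E
python3 -c "
from h import *
prog()"
```

```text
t 5.1167 tool mm [0. 0. 0.] units [0. 0. 0.] case pos [-58.7   1.1 180.7] toolx deg in case 90.4 zdir [ 0.011  0.003 -1.   ] F case [ 3.75  0.68 -5.86] gap 0.254
theta 0.432 r err mm 1.0
0.5 [-0.03  0.21 -0.22]
0.6 [-0.03  0.51 -0.55]
0.7 [-0.03  0.85 -0.84]
0.8 [-0.03  1.21 -1.1 ]
0.9 [-0.03  1.6  -1.32]
1.0 [-0.04  2.01 -1.5 ]
1.1 [-0.04  2.43 -1.64]
1.2 [-0.04  2.86 -1.74]
1.3 [-0.05  3.31 -1.79]
1.4 [-0.05  3.75 -1.8 ]
1.45 [-0.05  3.97 -1.78]
1.5 [-0.05  4.2  -1.76]
1.54 [-0.05  4.37 -1.73]
1.57 [-0.06  4.5  -1.71]
```

Tracks the arc well. Continuing to about 0.95.

>>> {"fn": "send_rows", "kwargs": {
  "series": [
    [-1,[0,0.12,-0.17],[0,0,0]],
    [-1,[0,0.13,-0.17],[0,0,0]],
    [-1,[0,0.15,-0.16],[0,0,0]],
    [-1,[0,0.16,-0.15],[0,0,0]],
    [-1,[0,0.17,-0.14],[0,0,0]],
    [-1,[0,0.18,-0.13],[0,0,0]],
    [-1,[0,0.19,-0.12],[0,0,0]],
    [-1,[0,0.19,-0.11],[0,0,0]],
    [-1,[0,0.2,-0.1],[0,0,0]]
  ]
}}

```text
clock: 5.87
eef_pos: [0.5715, 0.0415, 0.235]
orientation: [-3.137, -0.002, 1.487]
contact_force: [-2.9, 1.0, -0.4]
finger_gap: 0.249
```

```bash
python3 -c "
from h import *
prog()"
```

```text
t 5.8667 tool mm [0. 0. 0.] units [0. 0. 0.] case pos [  0.4   1.2 235. ] toolx deg in case 90.5 zdir [-0.004  0.003 -1.   ] F case [-2.96  0.74 -0.42] gap 0.249
theta 0.881 r err mm 2.7
0.9 [-0.03  0.11  0.02]
1.0 [-0.03  0.51 -0.17]
1.1 [-0.04  0.93 -0.31]
1.2 [-0.04  1.36 -0.42]
1.3 [-0.04  1.81 -0.48]
1.4 [-0.05  2.25 -0.49]
1.45 [-0.05  2.47 -0.48]
1.5 [-0.05  2.7  -0.46]
1.54 [-0.05  2.87 -0.44]
1.57 [-0.05  3.   -0.41]
```

>>> {"fn": "send_rows", "kwargs": {
  "series": [
    [-1,[0,0.2,-0.06],[0,0,0]],
    [-1,[0,0.2,-0.07],[0,0,0]],
    [-1,[0,0.2,-0.07],[0,0,0]],
    [-1,[0,0.2,-0.06],[0,0,0]],
    [-1,[0,0.21,-0.06],[0,0,0]],
    [-1,[0,0.21,-0.05],[0,0,0]],
    [-1,[0,0.21,-0.04],[0,0,0]],
    [-1,[0,0.21,-0.03],[0,0,0]],
    [-1,[0,0.2,-0.02],[0,0,0]]
  ]
}}

```text
clock: 6.62
eef_pos: [0.6478, 0.0346, 0.2587]
orientation: [-3.123, -0.003, 1.487]
contact_force: [-1.8, 0.9, -1.4]
finger_gap: 0.252
```

```bash
python3 -c "
from h import *
prog()"
```

```text
t 6.6167 tool mm [0. 0. 0.] units [0. 0. 0.] case pos [ 77.    1.3 258.7] toolx deg in case 90.5 zdir [-0.018  0.005 -1.   ] F case [-1.91  0.72 -1.41] gap 0.252
theta 1.325 r err mm 4.6
1.4 [-0.04  0.34  0.1 ]
1.5 [-0.04  0.79  0.13]
1.45 [-0.04  0.56  0.11]
1.5 [-0.04  0.79  0.13]
1.54 [-0.04  0.96  0.15]
1.57 [-0.04  1.09  0.17]
```

>>> {"fn": "send_rows", "kwargs": {
  "series": [
    [-1,[0,0.17,0.01],[0,0,0]],
    [-1,[0,0.17,0.02],[0,0,0]],
    [-1,[0,0.15,0.02],[0,0,0]],
    [-1,[0,0.13,0.02],[0,0,0]],
    [-1,[0,0.12,0.02],[0,0,0]],
    [-1,[0,0.1,0.02],[0,0,0]],
    [-1,[0,0,0],[0,0,0]]
  ]
}}

```text
clock: 7.2
eef_pos: [0.6888, 0.0308, 0.2571]
orientation: [-3.131, -0.003, 1.488]
contact_force: [-2.9, 1.3, 2.7]
finger_gap: 0.248
```

```bash
python3 -c "
from h import *
from bench import vision
prog()
c=vision.capture('top');s=vision.capture('side')
a=c['color'][140:290,235:385];b=s['color'][110:310,190:390]
cv2.imwrite('pics/g2.png',np.hstack([cv2.resize(a,(300,300),interpolation=2),cv2.resize(b,(500,500),interpolation=2)[:300] if 0 else cv2.resize(b,(300,300),interpolation=2)]))
cv2.imwrite('pics/g2s.png',cv2.resize(b,(600,600),interpolation=2))"
```

```text
t 7.2 tool mm [0. 0. 0.] units [0. 0. 0.] case pos [118.2   1.3 257.1] toolx deg in case 90.5 zdir [-0.011  0.004 -1.   ] F case [-3.02  1.06  2.7 ] gap 0.248
theta 1.551 r err mm 5.6
1.45 [-0.03 -0.47  0.09]
1.5 [-0.03 -0.25  0.11]
1.54 [-0.03 -0.07  0.13]
1.57 [-0.03  0.06  0.15]
```

View pics/g2s.png

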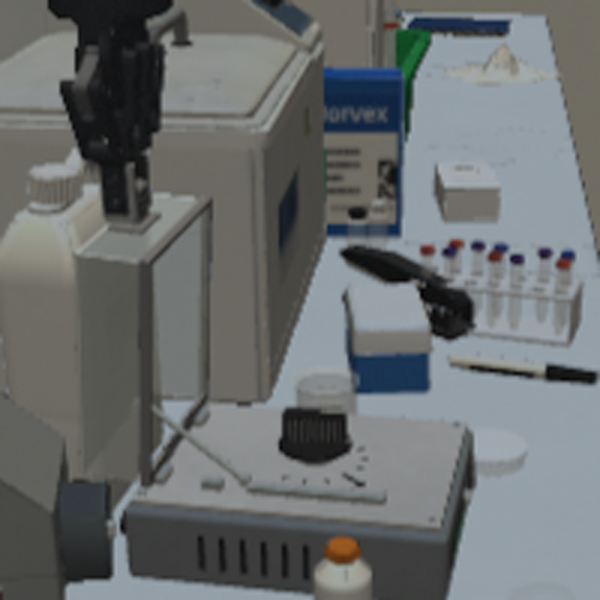

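The side crop shows the cover nearly upright, with the stay rod running from (155,408) to its foot at about (250,482) by the rail's back end. I'm checking the cover angle and the foot position numerically.

```bash
cat >> h.py <<'E'
def ypl(c,u,v,y):
    "ray onto the case plane y; case coords mm"
    o=Rc.T@(-c["R"].T@c["t"]-C); d=Rc.T@c["R"].T@np.linalg.inv(c["mtx"])@np.array([u,v,1.])
    return ((o+d*(y-o[1])/d[1])*1000).round(1)
E
python3 -c "
from h import *
from bench import vision
s=vision.capture('side')
np.savez('side1.npz',**s)
f=lambda a,b:(190+a/3,110+b/3)
for n,p,y in (('edge bot',(148,480),.068),('edge top',(152,262),.068),('rod top',(157,408),.064),('foot',(250,481),.064),('rail back',(252,487),.064),('rail front',(385,493),.064),('bump',(213,484),.064)):
    print(n,ypl(s,*f(*p),y))
for th in (1.45,1.5,1.55,1.6):
    print(th,[ (np.array(proj(s,case(.09-.158*np.cos(th),y,.065+.158*np.sin(th))))-[190,110])*3 for y in(.068,-.068)])
b=s['color'][205:285,225:325]; cv2.imwrite('pics/g3.png',cv2.resize(b,(750,600),interpolation=cv2.INTER_CUBIC))
"
```

```text
edge bot [91.9 68.  74.2]
edge top [ 79.1  68.  225.3]
rod top [ 83.7  64.  125.3]
foot [23.9 64.  78. ]
rail back [22.7 64.  73.7]
rail front [-65.   64.   78.1]
bump [49.  64.  73.4]
1.45 [array([165.18752132, 268.294834  ]), array([225.03953295, 204.40835819])]
1.5 [array([152.64786213, 266.29862152]), array([214.04811832, 202.72493186])]
1.55 [array([140.13409997, 264.9201379 ]), array([203.06481041, 201.59157139])]
1.6 [array([127.6852732 , 264.16138799]), array([192.12305247, 201.00993871])]
```

View pics/g3.png

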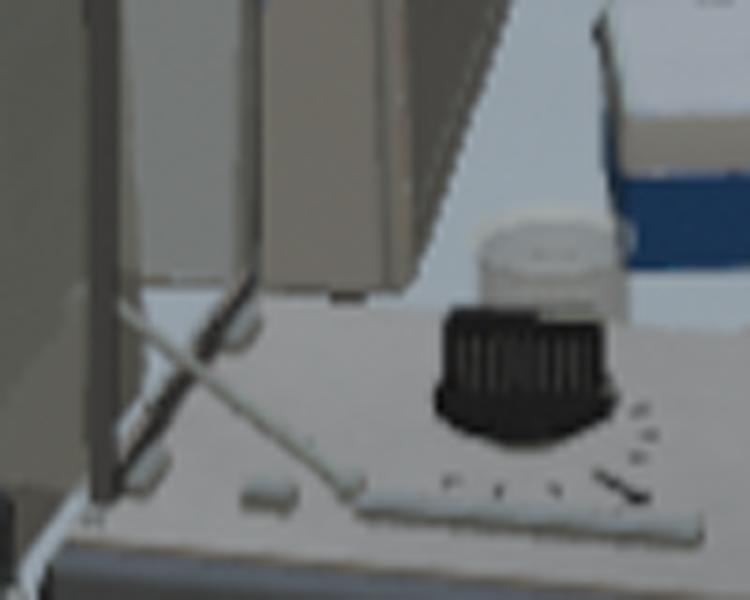

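The foot at (350,485) is right at the rail's back end, and the cover reads about 1.50–1.51. It needs a little more opening.

>>> {"fn": "send_rows", "kwargs": {
  "series": [
    [-1,[0,0.1,0.02],[0,0,0]],
    [-1,[0,0.1,0.02],[0,0,0]],
    [-1,[0,0.08,0.02],[0,0,0]],
    [-1,[0,0.03,0],[0,0,0]],
    [-1,[0,0,0],[0,0,0]],
    [-1,[0,0,0],[0,0,0]]
  ]
}}

```text
clock: 7.85
eef_pos: [0.701, 0.0298, 0.2549]
orientation: [-3.13, -0.004, 1.488]
contact_force: [-2.2, 0.5, 3.5]
finger_gap: 0.248
```

```bash
python3 -c "
from h import *
from bench import vision
prog()
s=vision.capture('side')
for th in (1.45,1.5,1.55,1.6):
    print(th,[ (np.array(proj(s,case(.09-.158*np.cos(th),y,.065+.158*np.sin(th))))-[225,180])*6 for y in(.068,)])
b=s['color'][180:280,225:325]; cv2.imwrite('pics/g4.png',cv2.resize(b,(600,600),interpolation=cv2.INTER_CUBIC))
"
```

```text
t 7.85 tool mm [0. 0. 0.] units [0. 0. 0.] case pos [130.4   1.4 254.9] toolx deg in case 90.6 zdir [-0.011  0.005 -1.   ] F case [-2.27  0.31  3.45] gap 0.248
theta 1.618 r err mm 5.9
1.45 [-0.03 -0.77  0.04]
1.5 [-0.03 -0.55  0.05]
1.54 [-0.03 -0.38  0.08]
1.57 [-0.03 -0.24  0.1 ]
1.45 [array([120.37504264, 116.58966801])]
1.5 [array([ 95.29572426, 112.59724304])]
1.55 [array([ 70.26819993, 109.84027579])]
1.6 [array([ 45.3705464 , 108.32277598])]
```

View pics/g4.png

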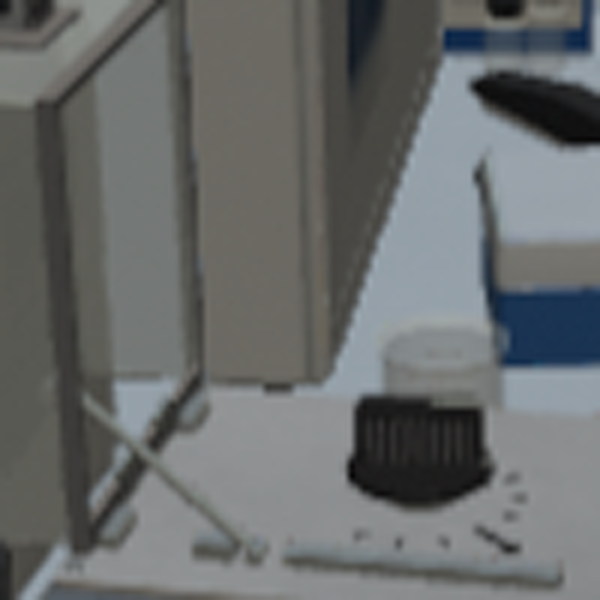

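The cover is near 1.58 and the foot has dropped between the blocks behind the rail, at (243,548). I'm lowering gently.

>>> {"fn": "send_rows", "kwargs": {
  "series": [
    [-1,[0,-0.06,-0.01],[0,0,0]],
    [-1,[0,-0.06,-0.01],[0,0,0]],
    [-1,[0,-0.06,-0.01],[0,0,0]],
    [-1,[0,-0.06,-0.01],[0,0,0]],
    [-1,[0,-0.06,-0.01],[0,0,0]],
    [-1,[0,-0.06,0],[0,0,0]],
    [-1,[0,0,0],[0,0,0]]
  ]
}}

```text
clock: 8.48
eef_pos: [0.6881, 0.0309, 0.2571]
orientation: [-3.14, -0.003, 1.488]
contact_force: [0.2, 1.7, -1.6]
finger_gap: 0.253
```

```bash
python3 -c "
from h import *
prog()
"
```

```text
t 8.4833 tool mm [0. 0. 0.] units [0. 0. 0.] case pos [117.5   1.4 257.1] toolx deg in case 90.6 zdir [-0.002  0.004 -1.   ] F case [ 0.08  1.76 -1.56] gap 0.253
theta 1.547 r err mm 5.4
1.45 [-0.03 -0.45  0.08]
1.5 [-0.03 -0.23  0.1 ]
1.54 [-0.03 -0.05  0.13]
1.57 [-0.04  0.08  0.15]
```

>>> {"fn": "send_rows", "kwargs": {
  "series": [
    [-1,[0,-0.05,0],[0,0,0]],
    [-1,[0,-0.05,0],[0,0,0]],
    [-1,[0,-0.05,0],[0,0,0]],
    [-1,[0,-0.05,0],[0,0,0]],
    [-1,[0,-0.04,0],[0,0,0]],
    [-1,[0,0,0],[0,0,0]]
  ]
}}

```text
clock: 8.98
eef_pos: [0.6784, 0.0318, 0.2581]
orientation: [3.141, -0.004, 1.489]
contact_force: [-0.2, 1.1, 0.5]
finger_gap: 0.246
```

```bash
python3 -c "
from h import *
from bench import vision
prog()
s=vision.capture('side')
for th in (1.45,1.5,1.55,1.6):
    print(th,[ (np.array(proj(s,case(.09-.158*np.cos(th),y,.065+.158*np.sin(th))))-[225,180])*6 for y in(.068,)])
b=s['color'][180:280,225:325]; cv2.imwrite('pics/g5.png',cv2.resize(b,(600,600),interpolation=cv2.INTER_CUBIC))
"
```

```text
t 8.9833 tool mm [0. 0. 0.] units [0. 0. 0.] case pos [107.7   1.3 258.1] toolx deg in case 90.6 zdir [ 0.001  0.004 -1.   ] F case [-0.3   1.12  0.47] gap 0.246
theta 1.493 r err mm 5.0
1.45 [-0.03 -0.21  0.11]
1.5 [-0.03  0.02  0.13]
1.54 [-0.04  0.19  0.15]
1.57 [-0.04  0.32  0.18]
1.45 [array([120.37504264, 116.58966801])]
1.5 [array([ 95.29572426, 112.59724304])]
1.55 [array([ 70.26819993, 109.84027579])]
1.6 [array([ 45.3705464 , 108.32277598])]
```

View pics/g5.png

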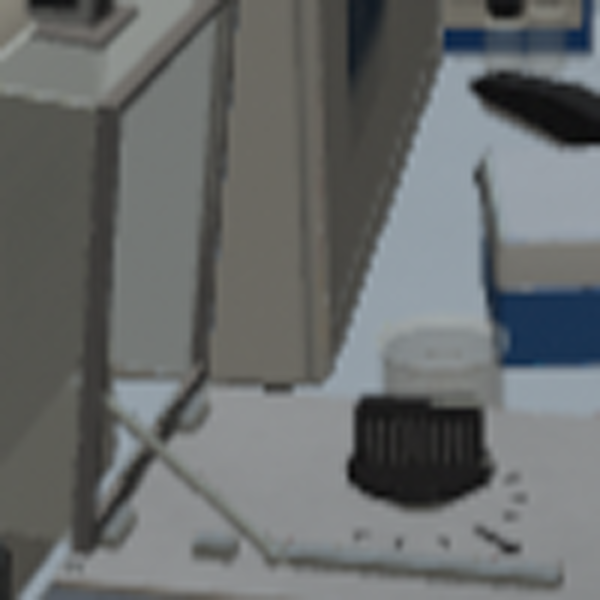

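The foot stands low at (275,558), against the rail's end, and the cover is about 1.47. Lowering the last few mm until there is resistance.

>>> {"fn": "send_rows", "kwargs": {
  "series": [
    [-1,[0,-0.04,0],[0,0,0]],
    [-1,[0,-0.04,0],[0,0,0]],
    [-1,[0,-0.04,0],[0,0,0]],
    [-1,[0,0,0],[0,0,0]]
  ]
}}

```text
clock: 9.37
eef_pos: [0.6762, 0.0319, 0.2583]
orientation: [3.133, -0.004, 1.488]
contact_force: [2.9, -0.0, -0.5]
finger_gap: 0.253
```

```bash
python3 -c "
from h import *
prog()
"
```

```text
t 9.3667 tool mm [0. 0. 0.] units [0. 0. 0.] case pos [105.5   1.3 258.3] toolx deg in case 90.6 zdir [ 0.009  0.003 -1.   ] F case [ 2.86  0.26 -0.49] gap 0.253
theta 1.481 r err mm 5.0
1.45 [-0.03 -0.15  0.11]
1.5 [-0.03  0.07  0.13]
1.54 [-0.04  0.25  0.16]
1.57 [-0.04  0.38  0.18]
```

It resists with +2.9 N at about 1.45, so it is resting on the stay. Letting go and rising.

>>> {"fn": "send_rows", "kwargs": {
  "series": [
    [-0.35,[0,0,0],[0,0,0]],
    [-0.2,[0,0,0],[0,0,0]],
    [0.0,[0,0,0],[0,0,0]],
    [0.2,[0,0,0],[0,0,0]],
    [0.2,[0,0,0],[0,0,0]],
    [0.2,[0,0,-0.1],[0,0,0]],
    [0.2,[0,0,-0.2],[0,0,0]],
    [0.2,[0,0,-0.2],[0,0,0]],
    [0.2,[0,0,-0.3],[0,0,0]],
    [0.2,[0,0,-0.3],[0,0,0]],
    [0.2,[0,0,0],[0,0,0]]
  ]
}}

```text
clock: 10.28
eef_pos: [0.6717, 0.031, 0.3048]
orientation: [-3.137, -0.002, 1.488]
contact_force: [0.2, -0.1, 1.0]
finger_gap: 0.605
```

```bash
python3 -c "
from h import *
toT(case(-.005,0,.24))
"
```

```text
t 10.2833 tool mm [   1.  -105.8   65.3] units [ 0.03 -2.64  1.63] case pos [ 1.011e+02 -1.000e-01  3.048e+02] toolx deg in case 90.6 zdir [-0.005  0.002 -1.   ] F case [ 0.24 -0.07  0.97] gap 0.605
```

>>> {"fn": "send_rows", "kwargs": {
  "series": [
    [0.2,[0,-0.4,-0.1],[0,0,-0.5]],
    [0.2,[0,-0.4,0],[0,0,-0.5]],
    [0.2,[0,-0.4,0],[0,0,-0.5]],
    [0.2,[0,-0.4,0],[0,0,0]],
    [0.2,[0,-0.4,0],[0,0,0]],
    [0.2,[0,-0.3,0],[0,0,0]],
    [0.2,[0,0,0],[0,0,0]],
    [0.2,[0,0,0],[0,0,0]]
  ]
}}

```text
clock: 10.95
eef_pos: [0.5783, 0.0281, 0.3144]
orientation: [3.136, -0.003, 1.653]
contact_force: [0.4, 0.6, -0.2]
finger_gap: 0.603
```

```bash
python3 -c "
from h import *
from bench import vision
toT(case(-.005,0,.16))
s=vision.capture('side'); np.savez('side2.npz',**s)
for th in (1.4,1.45,1.5):
    print(th,[ (np.array(proj(s,case(.09-.158*np.cos(th),y,.065+.158*np.sin(th))))-[225,160])*5 for y in(.068,)])
b=s['color'][160:280,225:345]; cv2.imwrite('pics/g6.png',cv2.resize(b,(600,600),interpolation=cv2.INTER_CUBIC))
"
```

```text
t 10.95 tool mm [ 13.3 -12.  154.4] units [ 0.33 -0.3   3.86] case pos [  8.4 -11.5 314.4] toolx deg in case 100.0 zdir [ 0.005  0.003 -1.   ] F case [ 0.32  0.63 -0.2 ] gap 0.603
1.4 [array([121.18948501, 201.50735629])]
1.45 [array([100.31253553, 197.15805667])]
1.5 [array([ 79.41310355, 193.83103587])]
```

View pics/g6.png

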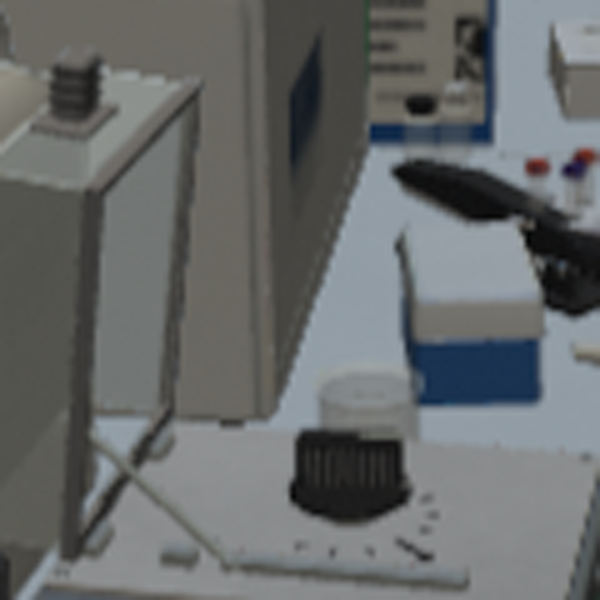

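The cover stands at about 1.45 on its stay with nobody holding it. Next: the knob's height from this view, then the approach.

```bash
python3 -c "
from h import *
s=dict(np.load('side2.npz'))
f=lambda a,b:(225+a/5,160+b/5)
for n,p,y in (('bar top near L',(298,435),.007),('bar top near R',(402,445),.007),('bar base near',(350,487),.007),('skirt L',(290,490),0),('skirt R',(410,492),0),('skirt bottom near',(345,522),.026)): print(n,ypl(s,*f(*p),y))
toT(case(-.005,0,.16))
"
```

```text
bar top near L [ 14.2   7.  102.7]
bar top near R [-28.9   7.  102. ]
bar base near [-7.2  7.  81. ]
skirt L [19.9 -0.  73.7]
skirt R [-30.9  -0.   77.5]
skirt bottom near [-9.1 26.  74.8]
t 11.0 tool mm [ 13.5 -12.2 154.4] units [ 0.34 -0.3   3.86] case pos [  8.6 -11.7 314.5] toolx deg in case 100.0 zdir [ 0.005  0.003 -1.   ] F case [-0.14 -0.1  -0.37] gap 0.597
```

>>> {"fn": "send_rows", "kwargs": {
  "series": [
    [-0.1,[0.15,-0.14,0.2],[0,0,0]],
    [-0.1,[0.15,-0.14,0.4],[0,0,0]],
    [-0.1,[0,0,0.5],[0,0,0]],
    [-0.1,[0,0,0.5],[0,0,0]],
    [-0.1,[0,0,0.5],[0,0,0]],
    [-0.1,[0,0,0.5],[0,0,0]],
    [-0.1,[0,0,0.4],[0,0,0]],
    [-0.1,[0,0,0.3],[0,0,0]],
    [-0.1,[0,0,0],[0,0,0]],
    [-0.1,[0,0,0],[0,0,0]]
  ]
}}

```text
clock: 11.83
eef_pos: [0.5696, 0.0451, 0.1723]
orientation: [3.136, -0.002, 1.655]
contact_force: [0.4, -0.4, -0.6]
finger_gap: 0.448
```

```bash
python3 -c "
from h import *
toT(case(-.005,0,.12))
"
```

```text
t 11.8333 tool mm [-4.  -4.3 52.3] units [-0.1  -0.11  1.31] case pos [ -1.8   4.6 172.3] toolx deg in case 100.1 zdir [ 0.006  0.002 -1.   ] F case [ 0.47 -0.32 -0.58] gap 0.448
```

>>> {"fn": "send_rows", "kwargs": {
  "series": [
    [-0.1,[-0.08,-0.08,0.2],[0,0,0]],
    [-0.1,[-0.02,-0.02,0.25],[0,0,0]],
    [-0.1,[0,0,0.25],[0,0,0]],
    [-0.1,[0,0,0.2],[0,0,0]],
    [-0.1,[0,0,0.1],[0,0,0]],
    [-0.1,[0,0,0],[0,0,0]],
    [-0.1,[0,0,0],[0,0,0]]
  ]
}}

```text
clock: 12.42
eef_pos: [0.5676, 0.041, 0.1299]
orientation: [3.132, -0.002, 1.656]
contact_force: [0.1, -0.2, -0.2]
finger_gap: 0.449
```

```bash
python3 -c "
from h import *
toT(case(-.005,0.001,.108))
"
```

```text
t 12.4167 tool mm [ 0.9 -1.7 21.9] units [ 0.02 -0.04  0.55] case pos [ -3.4   0.3 129.9] toolx deg in case 100.2 zdir [ 0.009  0.003 -1.   ] F case [ 0.1  -0.16 -0.23] gap 0.449
```

>>> {"fn": "send_rows", "kwargs": {
  "series": [
    [-0.1,[0.02,-0.04,0.1],[0,0,0]],
    [-0.1,[0,0,0.12],[0,0,0]],
    [-0.1,[0,0,0.1],[0,0,0]],
    [-0.1,[0,0,0.08],[0,0,0]],
    [-0.1,[0,0,0.05],[0,0,0]],
    [-0.1,[0,0,0],[0,0,0]],
    [-0.1,[0,0,0],[0,0,0]]
  ]
}}

```text
clock: 13.0
eef_pos: [0.567, 0.0421, 0.111]
orientation: [3.13, -0.002, 1.656]
contact_force: [-0.3, 0.2, -0.3]
finger_gap: 0.449
```

```bash
python3 -c "
from h import *
toT(case(-.005,0.001,.108))
"
```

```text
t 13.0 tool mm [-0.1 -0.9  3. ] units [-0.   -0.02  0.08] case pos [ -4.1   1.3 111. ] toolx deg in case 100.2 zdir [ 0.012  0.003 -1.   ] F case [-0.34  0.16 -0.28] gap 0.449
```

>>> {"fn": "send_rows", "kwargs": {
  "series": [
    [-0.1,[0,-0.02,0.04],[0.11,0,0]],
    [-0.3,[0,0,0.02],[0,0,0]],
    [-0.5,[0,0,0],[0,0,0]],
    [-0.65,[0,0,0],[0,0,0]],
    [-0.75,[0,0,0],[0,0,0]],
    [-1,[0,0,0],[0,0,0]],
    [-1,[0,0,0],[0,0,0]],
    [-1,[0,0,0],[0,0,0]]
  ],
  "newtons": 25
}}

```text
clock: 13.67
eef_pos: [0.5666, 0.042, 0.1088]
orientation: [3.141, -0.002, 1.656]
contact_force: [-0.6, 0.3, -1.0]
finger_gap: 0.153
```

```bash
python3 -c "
from h import *
toT(case(-.005,0.001,.108))
from bench import bot; print(bot.read_state()['torque'])
"
```

```text
t 13.6667 tool mm [-0.1 -0.5  0.8] units [-0.   -0.01  0.02] case pos [ -4.5   1.2 108.8] toolx deg in case 100.2 zdir [-0.     0.002 -1.   ] F case [-0.61  0.29 -0.99] gap 0.153
[-0.00316256 -0.01458333  0.02707716]
```

Bar gripped (13 mm). Now pushing slowly, about 1 mm a row.

>>> {"fn": "send_rows", "kwargs": {
  "series": [
    [-1,[0,0,0.03],[0,0,0]],
    [-1,[0,0,0.03],[0,0,0]],
    [-1,[0,0,0.03],[0,0,0]]
  ]
}}

```text
clock: 13.92
eef_pos: [0.5666, 0.042, 0.1057]
orientation: [3.141, -0.003, 1.656]
contact_force: [-1.6, 0.0, 3.1]
finger_gap: 0.155
```

>>> {"fn": "send_rows", "kwargs": {
  "series": [
    [-1,[0,0,0.03],[0,0,0]],
    [-1,[0,0,0.03],[0,0,0]]
  ]
}}

```text
clock: 14.08
eef_pos: [0.5667, 0.042, 0.104]
orientation: [3.141, -0.003, 1.656]
contact_force: [-3.1, 0.3, 6.8]
finger_gap: 0.157
```

>>> {"fn": "send_rows", "kwargs": {
  "series": [
    [-1,[0,0,0.03],[0,0,0]]
  ]
}}

```text
clock: 14.17
eef_pos: [0.5667, 0.0419, 0.1033]
orientation: [-3.142, -0.003, 1.655]
contact_force: [-2.6, -0.4, 8.3]
finger_gap: 0.153
```

>>> {"fn": "send_rows", "kwargs": {
  "series": [
    [-1,[0,0,0],[0,0,0]]
  ]
}}

```text
clock: 14.25
eef_pos: [0.5667, 0.0419, 0.1038]
orientation: [-3.141, -0.004, 1.655]
contact_force: [-2.6, 0.7, 7.1]
finger_gap: 0.152
```

>>> {"fn": "send_rows", "kwargs": {
  "series": [
    [-1,[0,0,0.04],[0,0,0]]
  ]
}}

```text
clock: 14.33
eef_pos: [0.5667, 0.0419, 0.103]
orientation: [-3.141, -0.004, 1.655]
contact_force: [-3.5, 0.2, 7.3]
finger_gap: 0.156
```

>>> {"fn": "send_rows", "kwargs": {
  "series": [
    [-1,[0,0,0.04],[0,0,0]]
  ]
}}

```text
clock: 14.42
eef_pos: [0.5667, 0.0419, 0.1021]
orientation: [-3.141, -0.005, 1.655]
contact_force: [-3.8, -0.4, 9.7]
finger_gap: 0.153
```

>>> {"fn": "send_rows", "kwargs": {
  "series": [
    [-1,[0,0,0.03],[0,0,0]]
  ]
}}

```text
clock: 14.5
eef_pos: [0.5667, 0.0419, 0.1018]
orientation: [-3.141, -0.005, 1.655]
contact_force: [-3.9, -0.4, 10.6]
finger_gap: 0.158
```

>>> {"fn": "send_rows", "kwargs": {
  "series": [
    [-1,[0,0,0.03],[0,0,0]]
  ]
}}

```text
clock: 14.58
eef_pos: [0.5668, 0.0419, 0.1017]
orientation: [-3.141, -0.006, 1.655]
contact_force: [-5.0, -0.5, 13.1]
finger_gap: 0.154
```

Bottom is felt at z≈0.1017, with 10–13 N. Starting the turn gently while holding about 11 N.

>>> {"fn": "send_rows", "kwargs": {
  "series": [
    [-1,[0,0,0.02],[0,0,0.2]]
  ]
}}

```text
clock: 14.67
eef_pos: [0.5668, 0.0419, 0.102]
orientation: [-3.14, -0.006, 1.634]
contact_force: [-3.8, 0.4, 9.7]
finger_gap: 0.16
```

>>> {"fn": "send_rows", "kwargs": {
  "series": [
    [-1,[0,0,0.02],[0,0,0.3]]
  ]
}}

```text
clock: 14.75
eef_pos: [0.5668, 0.0419, 0.1022]
orientation: [-3.14, -0.007, 1.601]
contact_force: [-3.8, 0.8, 9.0]
finger_gap: 0.16
```

```bash
python3 -c "
from h import *
toT(case(-.005,0.001,.102))
from bench import bot; print(bot.read_state()['torque'])
"
```

```text
t 14.75 tool mm [ 0.  -0.7  0.2] units [ 0.   -0.02  0.01] case pos [ -4.3   1.1 102.2] toolx deg in case 97.0 zdir [-0.002  0.007 -1.   ] F case [-3.81  0.43  8.97] gap 0.16
[-0.07225638  0.76885062  0.01691676]
```

>>> {"fn": "send_rows", "kwargs": {
  "series": [
    [-1,[0,0,0.032],[0,0,0.2]]
  ]
}}

```text
clock: 14.83
eef_pos: [0.5667, 0.0418, 0.1019]
orientation: [-3.139, -0.007, 1.579]
contact_force: [-4.0, -0.3, 9.7]
finger_gap: 0.154
```

>>> {"fn": "send_rows", "kwargs": {
  "series": [
    [-1,[0,0,0.028],[0,0,0.4]],
    [-1,[0,0,0.026],[0,0,0.4]]
  ]
}}

```text
clock: 15.0
eef_pos: [0.5668, 0.0418, 0.1018]
orientation: [-3.138, -0.008, 1.491]
contact_force: [-3.2, -0.6, 9.5]
finger_gap: 0.153
```

```bash
python3 -c "
from h import *
toT(case(-.005,0.001,.102))
from bench import bot; print(bot.read_state()['torque'])
"
```

```text
t 15.0 tool mm [ 0.  -0.7 -0.2] units [ 0.   -0.02 -0.  ] case pos [ -4.3   1.  101.8] toolx deg in case 90.8 zdir [-0.003  0.009 -1.   ] F case [-3.1  -0.91  9.53] gap 0.153
[-0.07413238  0.76521227  0.0461916 ]
```

>>> {"fn": "send_rows", "kwargs": {
  "series": [
    [-1,[0,0,0.028],[0,0,0.4]],
    [-1,[0,0,0.028],[0,0,0.4]],
    [-1,[0,0,0.028],[0,0,0.4]],
    [-1,[0,0,0.028],[0,0,0.4]]
  ]
}}

```text
clock: 15.33
eef_pos: [0.5668, 0.0417, 0.1018]
orientation: [-3.135, -0.01, 1.315]
contact_force: [-4.1, -0.5, 9.1]
finger_gap: 0.156
```

>>> {"fn": "send_rows", "kwargs": {
  "series": [
    [-1,[0,0,0.028],[0,0,0.4]],
    [-1,[0,0,0.028],[0,0,0.4]],
    [-1,[0,0,0.028],[0,0,0.4]]
  ]
}}

```text
clock: 15.58
eef_pos: [0.5669, 0.0416, 0.1018]
orientation: [-3.133, -0.01, 1.183]
contact_force: [-4.0, 0.7, 9.6]
finger_gap: 0.151
```

```bash
python3 -c "
from h import *
toT(case(-.005,0.001,.102))
from bench import bot; print(bot.read_state()['torque'])
"
```

```text
t 15.5833 tool mm [-0.1 -0.8 -0.2] units [-0.   -0.02 -0.01] case pos [ -4.2   0.8 101.8] toolx deg in case 73.1 zdir [-0.004  0.013 -1.   ] F case [-4.04  0.35  9.6 ] gap 0.151
[-1.94538001e-01  8.50869914e-01  3.90482129e-04]
```

>>> {"fn": "send_rows", "kwargs": {
  "series": [
    [-1,[0,0,0.029],[0,0,0.4]],
    [-1,[0,0,0.029],[0,0,0.4]],
    [-1,[0,0,0.029],[0,0,0.4]],
    [-1,[0,0,0.029],[0,0,0.4]]
  ]
}}

```text
clock: 15.92
eef_pos: [0.5669, 0.0416, 0.1017]
orientation: [-3.128, -0.01, 1.008]
contact_force: [-3.0, 0.0, 10.7]
finger_gap: 0.154
```

>>> {"fn": "send_rows", "kwargs": {
  "series": [
    [-1,[0,0,0.029],[0,0,0.4]],
    [-1,[0,0,0.029],[0,0,0.4]],
    [-1,[0,0,0.029],[0,0,0.4]]
  ]
}}

```text
clock: 16.17
eef_pos: [0.5669, 0.0415, 0.1017]
orientation: [-3.125, -0.01, 0.876]
contact_force: [-3.7, -0.2, 10.0]
finger_gap: 0.158
```

```bash
python3 -c "
from h import *
toT(case(-.005,0.001,.102))
from bench import bot; print(bot.read_state()['torque'])
"
```

```text
t 16.1667 tool mm [-0.3 -0.8 -0.3] units [-0.01 -0.02 -0.01] case pos [ -4.2   0.8 101.7] toolx deg in case 55.5 zdir [-0.007  0.018 -1.   ] F case [-3.69 -0.53 10.01] gap 0.158
[-1.63508251e-01  8.47142715e-01  7.92542665e-04]
```

>>> {"fn": "send_rows", "kwargs": {
  "series": [
    [-1,[0,0,0.029],[0,0,0.4]],
    [-1,[0,0,0.029],[0,0,0.35]],
    [-1,[0,0,0.029],[0,0,0.1]],
    [-1,[0,0,0.027],[0,0,0]]
  ]
}}

```text
clock: 16.5
eef_pos: [0.567, 0.0415, 0.1018]
orientation: [-3.121, -0.009, 0.782]
contact_force: [-4.5, 1.2, 10.2]
finger_gap: 0.157
```

```bash
python3 -c "
from h import *
toT(case(-.005,0.001,.102))
from bench import bot; print(bot.read_state()['torque'])
"
```

```text
t 16.5 tool mm [-0.3 -0.9 -0.2] units [-0.01 -0.02 -0.01] case pos [ -4.1   0.7 101.8] toolx deg in case 50.1 zdir [-0.008  0.021 -1.   ] F case [-4.6   0.79 10.24] gap 0.157
[-0.15946967  0.79212886  0.04063629]
```

Tool turned 50.1°. Now opening slightly so the knob can spring out and centre itself, then rising.

>>> {"fn": "send_rows", "kwargs": {
  "series": [
    [-0.6,[0,0,0],[0,0,0]],
    [-0.5,[0,0,-0.02],[0,0,0]],
    [-0.4,[0,0,-0.05],[0,0,0]],
    [-0.3,[0,0,-0.05],[0,0,0]],
    [-0.2,[0,0,-0.1],[0,0,0]],
    [-0.1,[0,0,-0.15],[0,0,0]],
    [-0.1,[0,0,-0.2],[0,0,0]],
    [-0.1,[0,0,-0.3],[0,0,0]],
    [-0.1,[0,0,-0.3],[0,0,0]],
    [-0.1,[0,0,0],[0,0,0]]
  ]
}}

```text
clock: 17.33
eef_pos: [0.568, 0.0404, 0.1529]
orientation: [-3.123, -0.01, 0.782]
contact_force: [0.6, 0.0, 0.0]
finger_gap: 0.452
```

```bash
python3 -c "
from h import *
toT(case(-.005,0.001,.2))
"
```

```text
t 17.3333 tool mm [  0.2  -3.3 -47. ] units [ 0.   -0.08 -1.18] case pos [ -3.   -0.3 152.9] toolx deg in case 50.1 zdir [-0.006  0.02  -1.   ] F case [0.6  0.06 0.05] gap 0.452
```

>>> {"fn": "send_rows", "kwargs": {
  "series": [
    [-0.1,[0,0,-0.5],[0,0,0]],
    [-0.1,[0,0,-0.7],[0,0,0]],
    [-0.1,[0,0,-0.7],[0,0,0]],
    [-0.1,[0,0,-0.7],[0,0,0]],
    [-0.1,[0.2,-0.6,0],[0,0,0]],
    [-0.1,[0.3,-0.7,0],[0,0,0]],
    [-0.1,[0.4,-0.7,0],[0,0,0]],
    [-0.1,[0.4,-0.7,0],[0,0,0]],
    [-0.1,[0.4,-0.7,0],[0,0,0]],
    [-0.1,[0.4,-0.7,0],[0,0,0]],
    [-0.1,[0.2,-0.3,0],[0,0,0]],
    [-0.1,[0,0,0],[0,0,0]]
  ]
}}

```text
clock: 18.33
eef_pos: [0.5101, 0.232, 0.2742]
orientation: [-3.127, -0.021, 0.772]
contact_force: [-0.2, 0.1, 0.1]
finger_gap: 0.45
```

```bash
python3 -c "
from h import *
from bench import vision
toT(case(-.005,0.001,.2))
s=vision.capture('side');c=vision.capture('top')
for th in (1.4,1.45,1.5):
    print(th,[ (np.array(proj(s,case(.09-.158*np.cos(th),y,.065+.158*np.sin(th))))-[225,160])*10/3 for y in(.068,)])
print(proj(c,case(-.005,0,.1))-[260,175])
b=s['color'][160:280,225:345];a=c['color'][175:275,260:360]
cv2.imwrite('pics/g7.png',np.hstack([cv2.resize(x,(400,400),interpolation=cv2.INTER_CUBIC) for x in(b,a)]))
"
```

```text
t 18.3333 tool mm [-94.  176.3  69.7] units [-2.35  4.41  1.74] case pos [-78.4 185.1 274.2] toolx deg in case 49.5 zdir [ 0.005  0.025 -1.   ] F case [-0.26  0.06  0.08] gap 0.45
1.4 [array([ 80.79299   , 134.33823752])]
1.45 [array([ 66.87502369, 131.43870445])]
1.5 [array([ 52.94206904, 129.22069058])]
[48.62400473 47.35038951]
```

View pics/g7.png

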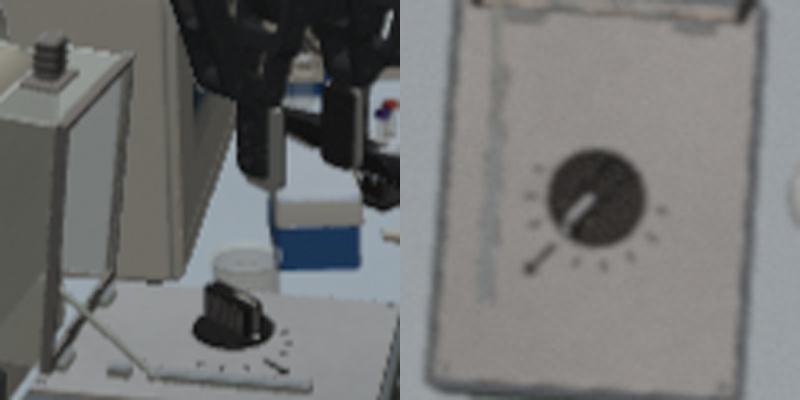

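The pointer (575,212) lies along the line to the long mark (529,269), the cover is propped at about 1.45, and the fingers are clear. One numeric check of angle and knob height before handing in.

```bash
python3 -c "
from h import *
from bench import vision
c=vision.capture('top')
g=c['color'].min(2).astype(float)
A=[];d=c['depth'];H=[];D=[]
for v in range(200,250):
  for u in range(285,335):
    p=Rc.T@(ray(c,u,v,.1)-C)*1e3; q=p[:2]-[-5,0.8]; r=np.hypot(*q)
    if r<21 and g[v,u]>95: A.append((*q,g[v,u]))
    if r<23 and d[v,u]>0:
        W=c['R'].T@(np.linalg.inv(c['mtx'])@[u,v,1]*d[v,u]-c['t']); H.append(W[2]); 
A=np.array(A);m=A[:,:2]-np.average(A[:,:2],axis=0,weights=A[:,2]);w,V=np.linalg.eigh(np.cov(m.T,aweights=A[:,2]-80));e=V[:,1];e=-e if e[0]>0 else e
print(len(A),'angle case deg',np.degrees(np.arctan2(e[1],e[0])),'want 140; centroid',A[:,:2].mean(0))
print('heights pct',np.percentile(H,[5,30,50,80,95]).round(4))
"
```

```text
16 angle case deg 139.15626506252354 want 140; centroid [-8.88566212  6.81221049]
heights pct [0.0739 0.0775 0.0794 0.0986 0.1011]
```

```bash
python3 -c "
from bench import workorder; print(workorder.close_job())"
```

```text
the job is handed in; nothing more can be done
None
```

I propped the cover open on its stay and set the knob to the long mark. I handed the job in at about 18.5 s of the 67 s. `close_job` gives no verdict, so success isn't confirmed.

- **Cover:** I lifted it by the tab to about 1.58 rad, where the stay's foot dropped into its pocket. I then lowered it until it resisted with about 3 N, and let go. Afterwards the pictures showed it standing by itself at about 1.45 rad, with the foot against the rail's end.
- **Knob:** I pushed it in to its bottom and turned it 50° clockwise, then let it spring out. The push was mostly 9–11 N, with one brief reading of 13.1 N when I reached the bottom. Torque on the wrist stayed low through the turn.
- **Last checks:** The pointer measured 139.2° against 140° for the long mark, so knob_turn is about 2.20 rad. The fingers were clear, with contact force near zero, and nothing standing around looked moved in the parts of the scene I viewed.
- **Less certain:** The knob's top measured 100–101 mm high, against 102 mm before the push. That is 1–2 mm lower, within the camera's error of about 2 mm. A knob still pushed in should sit about 5 mm lower, so I take it to be out, but I had no direct view of the lock pin.

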